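# Serve a salve tin from the lever dispenser

### The arm

A 6-joint arm with a two-finger parallel gripper is mounted at the origin on a cart in front of the work surface, level with it; the furniture and walls round the work are solid. World frame = base frame: x ahead of the robot, y to its left, z up, the work surface at z = 0. Lengths are in m, angles in degrees, forces in N, time in s.
With the tool pointing down it reaches from about 0.275 to 0.975 m from the base axis. Payload 8.4 kg.
Tool frame: the origin (TCP) lies midway between the tips of the shut fingers; the grasp point (between the pads) lies 19 mm behind it (r.tcp_to_grasp is the distance from the TCP to the grasp point, in m); z points along the fingers, x is the direction in which the jaws open and shut, and the axes are right-handed (so a half turn about z gives the same grasp; the last joint's range is limited). The gripper opens to 92 mm and grips with 3 to 60 N. Pads are 20 mm wide; open, the fingers measure 128 mm over their backs; the gripper's body (75 mm by 189 mm) begins 69 mm behind the grasp point.
Start: joints at [73.602, 20.225, 93.587, -0, 66.188, -0.138], TCP at [0.175, 0.6, 0.215] pointing down, gripper open.
Joint ranges: [-150.9, 150.9], [-52.94, 120.26], [3.33, 152.33], [-74.26, 254.26], [0, 154.13], [-172.89, 172.89]. Speed limits (degrees/s): [127.2, 127.2, 159.86, 180, 180, 180].

### API

Orientations are given as [roll, pitch, yaw] about the fixed x, y, z axes, in that order (R = Rz(yaw) Ry(pitch) Rx(roll)).
In Python, from bench import sense, optics, workorder, r gives the robot as it stands. The module is installed in compiled form; this text tells all that it offers.
- The arm moves only by the tool play_rows, never from a script. Its argument "motion" is one flat list of numbers, 7 for each row, row after row: the finger opening in cm, from 0 to 9.19, then the shift along the tool's x, y, z in cm, then the turn, a rotation vector about the tool's x, y, z in degrees. A call has 1 to 12 rows; each row shifts and turns the commanded pose from where the row before left it, along the tool's axes as they then stand; what a row does not reach is not made up. A row lasts 1/12 s, in which the tool goes at most 41.7 mm and 7.16 degrees, less where a joint would pass 70% of its speed; a pose out of reach is approached as far as the arm can. A call is refused whole if a number of a shift passes 4.17 or a number of a turn 7.16, either way. A call with a gripper value outside its range is refused whole. The fingers move at their own pace and stop on an object; the grip force is fixed at half the most. Time passes only in rows, so rows that do not move let the fingers close. It gives the time, the measured TCP pose, the force and the opening at its end, in the units of the state.
- sense(): the state, without advancing time (a new reading comes with each control period).
- optics.snapshot(name): name is "side" or "top" or "wrist"; returns a dict with "frame" (480x640x3 uint8, red, green, blue), "K" (3x3 intrinsics, pixels), "R" (3x3) and "t" (3): a world point X has camera coordinates R X + t. Camera axes: x right, y down, z forward; pixel columns grow to the right and rows downward; lengths in m; the calibration is good to about 2 mm. A picture is of the moment at which its call begins. There is no depth.
- workorder.sign_off(): hands the job in, once; it reports no verdict.
The state is a dict: "time": time; "joint_positions": joint angles; "joint_vel": joint speeds; "tau": joint torques, N m; "tcp_pos": TCP position; "orientation": TCP orientation; "ft_force": force on the tool from outside, world axes, zero at the start; "wrist_torque": the same for the moment, N m; "opening": finger opening in m.
Only numpy, scipy, OpenCV 4.12 (cv2) and the standard library are available. Lean on these libraries where they do the work, as an engineer would, in place of code of your own. Each camera call takes 0.05 s, during which the arm holds its last target.

### The job

Reach in through the open shop window. Press down the paddle of the salve tin dispenser and keep it down so that the gate at the lever's other end lifts and the tin rolls out against the end lip of the tray; then let the paddle come back up, so that the gate is shut again behind the tin, and move clear. Only press the paddle with the fingertips: do not touch the tin or the gate, and leave the soap bar, iron weight and stamp where they are.

Things in the scene. Friction and masses are not known exactly. Their poses are not given: they have to be found in the camera images.
- tin_dispenser: Wooden dispenser, 214x60 mm base, 100 mm high, fixed on a dark plinth of 5 to 50 mm; salve tin on edge in its lane. Origin: base's underside, on the lane's centre line; x points from tray to paddle. Lane 36 mm wide slopes 7 deg down to -x; shut gate's rear face at x -0.035, then the open tray, end lip at x -0.112. Lever hinge at x 0.072, z 0.090, along y; paddle behind the lane, x 0.119 to 0.149.
- tin_lever (a joint): Rocking lever of the tin dispenser, rad: 0 = at rest, gate shut, paddle up; grows as the paddle goes down; stop at 0.45 (paddle 27 mm lower). The gate is at the lever's other end. A spring returns it to 0; the paddle takes about 3 N to start, 5 N at the stop. The tin passes under the gate from about 0.3 rad and takes about 1 s to roll out.
- tin_paddle_top (a point): The one to press, from above: middle of the top face of the steel paddle (30 x 30 mm, 5 mm thick, 100 mm above the base at rest), 62 mm from the hinge; tilts with the lever, z is normal to the face. Nothing lies above it.
- tin_gate_edge (a point): Middle of the lower edge of the steel gate plate at the tin lever's other end (30 mm wide, 4 mm thick, hanging 36 mm below the lever arm), 109 mm from the hinge.
- salve_tin: Round salve tin, 63 mm across and 30 mm thick, standing on edge in the lane behind the gate; origin in the middle of its bottom face, z along its axis.
- salve_tin_centre (a point): Centre of the salve tin. In the dispenser's frame it starts near x = -0.003, z = 0.06 and lies near x = -0.08, z = 0.05 when rolled out against the lip.
- soap_bar_centre (a point): Centre of a loose white bar of soap, 61x89x42 mm, to the right of the dispenser; bystander.
- weight_centre (a point): Centre of a loose dark iron scale weight, 54 mm across and 50 mm high; bystander.
- soap_stamp_centre (a point): Centre of a loose wooden soap stamp with a turned knob, 36x50x74 mm, beyond the tray; bystander.
- window_rail (a point): Middle of the top of the window's lower rail: 65 mm thick, top 125 mm above the counter, 0.64 m long at 60 degrees to the left of x. The opening above it is free. At its right end, 0.36 m from this point, stands a wooden post 89x77 mm, 1.1 m high above the counter: the arm must pass to its left (+y).
Things that resemble listed ones, but are neither listed nor needed, are in the scene too. Leave any purple look-alike of the salve_tin alone.

How it is judged:
By the outcome, as a careful person would: the job done as asked, in the order asked, and still so for the second after the job is handed in, with the robot touching nothing.
It also fails if it takes over 29 s, if anything falls off the work surface, if the arm or the gripper's body presses on something with over 40 N, if the wrist force passes 120 N, or if a joint passes its speed limit or range.

## Working session

There is one attempt and no reset: what is moved stays moved. The work goes in short steps, Python scripts to look and compute and a tool call to move; the robot and the scene stay as the last step left them, time stands still between calls to the robot, and variables do not carry over. Pictures are saved under pics/ and viewed, and the job is handed in when it is done.

Besides the shell and the picture viewer there is one more tool, called after "Request:" as name(argument=value, ...) on one line, values as JSON. play_rows: Moves the arm, as the interface text tells. Its arguments: {"type":"object","properties":{"motion":{"type":"array","items":{"type":"number"}}},"required":["motion"]}

```bash
mkdir -p pics
python3 - <<'E'
from bench import sense, optics, workorder, r
import cv2,numpy as np,pickle
print(sense())
d={}
for n in ["side","top","wrist"]:
    s=optics.snapshot(n); d[n]=s
    cv2.imwrite(f"pics/{n}0.png",s["frame"][:,:,::-1]); print(n,s["K"].tolist(),s["R"].round(4).tolist(),s["t"].round(4).tolist(), (-s["R"].T@s["t"]).round(3))
pickle.dump(d,open("d0.pkl","wb"))
E
```

```text
{'time': 0.0, 'joint_positions': array([ 7.36010710e+01,  2.02634198e+01,  9.36280816e+01, -2.19881941e-04,
        6.61887918e+01, -1.36731673e-01]), 'joint_vel': array([ 0.06479298, -0.01628537,  0.07002461,  0.04666397,  0.08804599,
       -0.0083552 ]), 'tau': array([-2.76699857e-04, -5.93829775e+01, -3.34239042e+01,  6.99088094e-02,
        2.27661536e-02, -1.07450555e-04]), 'tcp_pos': array([0.17487408, 0.59952074, 0.21386096]), 'orientation': array([1.79999991e+02, 8.02933994e-02, 7.37378916e+01]), 'ft_force': array([-0.83787461,  0.04078781, -0.85934768]), 'wrist_torque': array([-0.0335152 , -0.00449658, -0.04758675]), 'opening': 0.09165892775245896}
side [[516.267162110218, 0.0, 321.5577399778372], [0.0, 516.267162110218, 235.87009499917508], [0.0, 0.0, 1.0]] [[0.9944, -0.1059, 0.0001], [-0.0538, -0.5053, -0.8613], [0.0913, 0.8564, -0.5082]] [-0.585, 0.0879, 1.4057] [ 0.458 -1.221  0.79 ]
top [[523.0998384612315, 0.0, 321.2178125760987], [0.0, 523.0998384612315, 237.72277459093752], [0.0, 0.0, 1.0]] [[-0.01, -0.9998, 0.0151], [-0.9862, 0.0074, -0.1656], [0.1654, -0.0166, -0.9861]] [-0.1053, 0.5833, 1.1417] [ 0.385 -0.091  1.224]
wrist [[332.3405590464506, 0.0, 327.424695726252], [0.0, 332.3405590464506, 240.2939090437552], [0.0, 0.0, 1.0]] [[0.2802, 0.9599, -0.0018], [0.9307, -0.2712, 0.2456], [0.2353, -0.0705, -0.9694]] [-0.6242, -0.0287, 0.3908] [0.11  0.619 0.385]
```

View pics/side0.png

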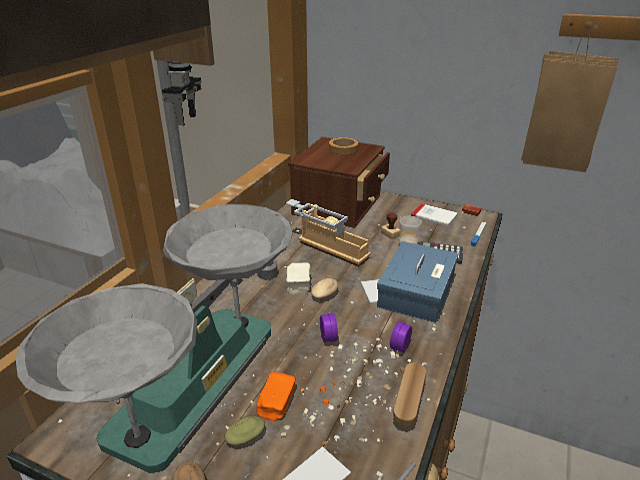

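View pics/top0.png

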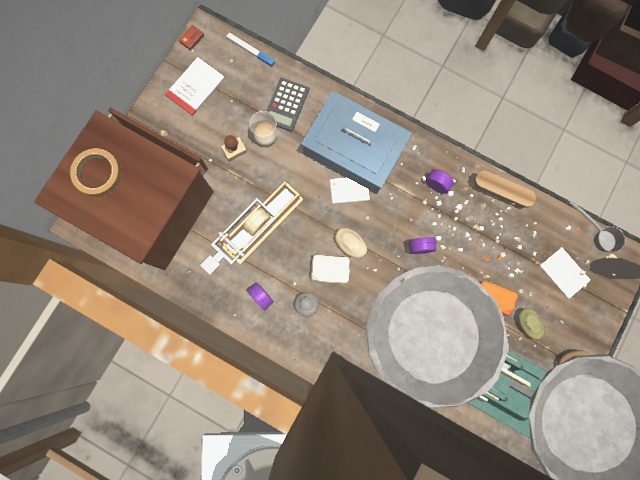

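View pics/wrist0.png

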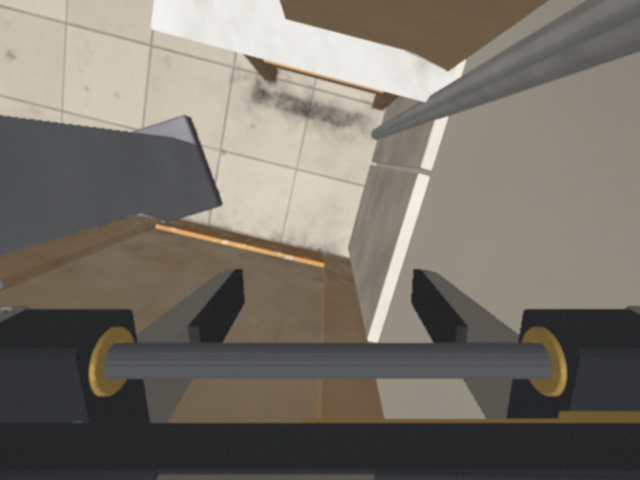

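Only one dispenser is visible: top (255,222), side (335,238). Its paddle is the plate at top (211,264), side (293,204). Things that resemble the tin are the purple tins at top (260,296), (424,245) and (439,181). The real tin is the cream one in the lane, at top (258,217). I'll crop close to check.

Run:
```python
import cv2,numpy as np,pickle
d=pickle.load(open("d0.pkl","rb"))
a=d["top"]["frame"][165:325,170:330,::-1]; b=d["side"]["frame"][180:280,270:390,::-1]
cv2.imwrite("pics/crop_top.png",cv2.resize(a,None,fx=3.7,fy=3.7,interpolation=cv2.INTER_CUBIC))
cv2.imwrite("pics/crop_side.png",cv2.resize(b,None,fx=5,fy=5,interpolation=cv2.INTER_CUBIC))
```

```text
(no output)
```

View pics/crop_top.png

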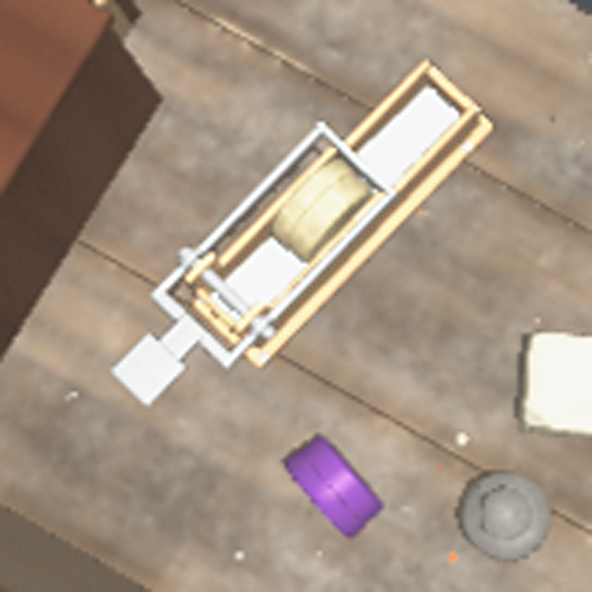

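View pics/crop_side.png

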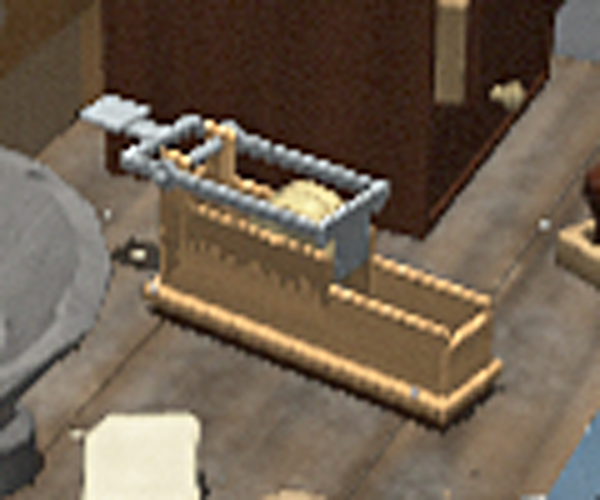

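The paddle shows as a bare steel plate at top crop (148,369) and side crop (115,113), with nothing above it. The cream tin is behind the shut gate. The gate end of the lever is at top crop (357,158), with the tray beyond it. Next I triangulate.

```bash
cat > h.py <<'E'
import cv2,numpy as np,pickle
def ray(s,p):
    v=np.linalg.inv(s["K"])@np.array([p[0],p[1],1.]); R=s["R"]
    v=R.T@v; return -R.T@s["t"], v/np.linalg.norm(v)
def tri(s1,p1,s2,p2):
    A=np.zeros((3,3));b=np.zeros(3);L=[ray(s1,p1),ray(s2,p2)]
    for o,v in L:
        P=np.eye(3)-np.outer(v,v);A+=P;b+=P@o
    X=np.linalg.solve(A,b); return X,[np.linalg.norm((np.eye(3)-np.outer(v,v))@(X-o)) for o,v in L]
def plane(s,p,z):
    o,v=ray(s,p); return o+v*(z-o[2])/v[2]
def proj(s,X):
    c=s["R"]@np.asarray(X)+s["t"]; c=s["K"]@c; return c[:2]/c[2]
E
python3 - <<'E'
from h import *
d=pickle.load(open("d0.pkl","rb")); T=d["top"];S=d["side"]
ct=lambda x,y:(x/3.7+170-.36,y/3.7+165-.36)
cs=lambda x,y:(x/5+270-.4,y/5+180-.4)
pd=tri(T,ct(148,369),S,cs(115,113));print("paddle",pd)
l=tri(T,ct(323,127),S,cs(380,187));r_=tri(T,ct(388,190),S,cs(325,235));print("gate corners",l,r_)
h1=tri(T,ct(187,258),S,cs(230,130)); h2=tri(T,ct(265,328),S,cs(163,173));print("hinge",h1,h2)
g=(l[0]+r_[0])/2; h=(h1[0]+h2[0])/2
print("g-h",g-h,np.linalg.norm(g-h),"pd-h",np.linalg.norm(pd[0]-h)); 
v=pd[0]-g;print("yaw",np.degrees(np.arctan2(v[1],v[0])))
print("rail line z.125:",plane(T,(40,270),.125),plane(T,(300,410),.125))
for n,p in dict(purple=(260,296),weight=(306,304)).items(): print(n,plane(T,p,.04))
print("box top corner",tri(T,(213,187),S,(388,149)),tri(T,(163,268),S,(348,220)))
print("scale pan", tri(T,(370,330),S,(165,240)))
print("tcp in top",proj(T,[.175,.6,.215]),proj(S,[.175,.6,.215]))
E
```

```text
paddle (array([0.51676405, 0.12973064, 0.10790363]), [np.float64(0.00024439237372800293), np.float64(0.0002443923737280471)])
gate corners (array([0.65968069, 0.03064089, 0.10416862]), [np.float64(0.0007132180258535208), np.float64(0.0007132180258533935)]) (array([ 0.62339727, -0.00749856,  0.09689645]), [np.float64(0.00013775186662444249), np.float64(0.00013775186662421692)])
hinge (array([0.58241093, 0.10944964, 0.1035509 ]), [np.float64(0.00015902371203496793), np.float64(0.00015902371203504564)]) (array([0.54039481, 0.06338981, 0.10220394]), [np.float64(0.0002842174806895449), np.float64(0.0002842174806895374)])
g-h [ 0.08013611 -0.07484856 -0.00234489] 0.10967954141113183 pd-h 0.06239969712491001
yaw 136.55986058253467
rail line z.125: [0.50559859 0.4797587  0.125     ] [ 0.21750009 -0.06283813  0.125     ]
purple [0.45202121 0.02841923 0.04      ]
weight [ 0.43317955 -0.07491427  0.04      ]
box top corner (array([0.71347426, 0.08923403, 0.26520985]), [np.float64(0.06732079056703011), np.float64(0.06732079056702986)]) (array([ 0.61423626,  0.26039713, -0.03427474]), [np.float64(0.08903059685323798), np.float64(0.08903059685323791)])
scale pan (array([ 0.29921542, -0.21608964,  0.21187145]), [np.float64(0.07842773203745539), np.float64(0.07842773203745537)])
tcp in top [-66.81342739 446.9853594 ] [187.41177624 120.00147753]
```

Run:
```python
from h import *
d=pickle.load(open("d0.pkl","rb")); T=d["top"];S=d["side"]
f=T["frame"]; 
for n,p in dict(inner1=(48,261),inner2=(312,403),outer1=(35,288),outer2=(295,432)).items(): print(n,plane(T,p,.125))
print("box base near corner z0",plane(T,(163,269),0), "box top left near z.15/.2",[plane(T,(163,269),z) for z in(.12,.15,.2)])
print("side same", plane(S,(348,220),0))
for n,a,b in [("topR",(200,167),(388,150)),("topNear",(140,262),(352,168))]: print(n,tri(T,a,S,b))
a=T["frame"][90:290,20:230,::-1]; cv2.imwrite("pics/box_top.png",cv2.resize(a,None,fx=2.8,fy=2.8))
b=S["frame"][120:240,270:400,::-1]; cv2.imwrite("pics/box_side.png",cv2.resize(b,None,fx=4.5,fy=4.5))
```

```text
inner1 [0.52442179 0.4645913  0.125     ]
inner2 [ 0.23080561 -0.08714265  0.125     ]
outer1 [0.46809267 0.48713345 0.125     ]
outer2 [ 0.17525878 -0.05268217  0.125     ]
box base near corner z0 [0.51921944 0.25948948 0.        ] box top left near z.15/.2 [array([0.50608731, 0.22515225, 0.12      ]), array([0.50280427, 0.21656794, 0.15      ]), array([0.49733255, 0.20226076, 0.2       ])]
side same [0.69410286 0.19985992 0.        ]
topR (array([0.73977989, 0.121285  , 0.25063717]), [np.float64(0.04962117868930893), np.float64(0.049621178689308876)])
topNear (array([0.61323718, 0.25246024, 0.15327174]), [np.float64(0.09626308264115219), np.float64(0.09626308264115203)])
```

View pics/box_top.png

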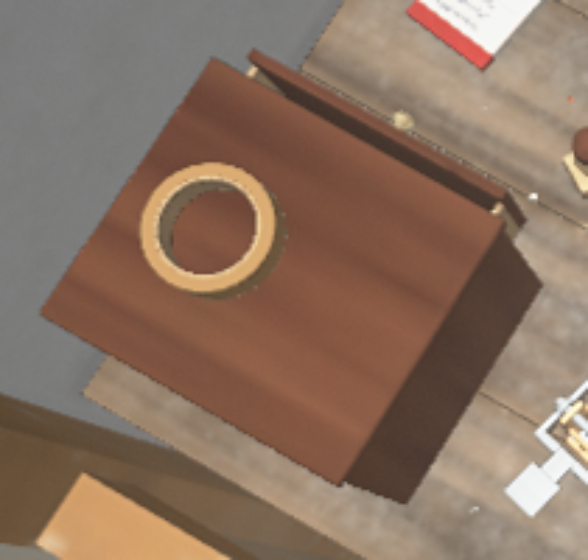

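View pics/box_side.png

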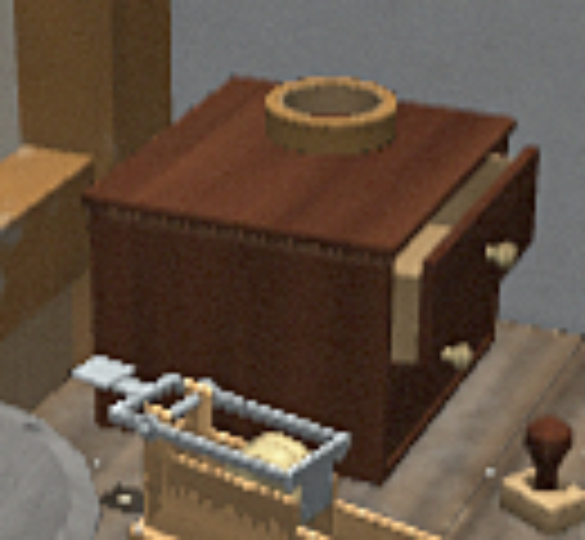

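Run:
```python
from h import *
d=pickle.load(open("d0.pkl","rb")); T=d["top"];S=d["side"]
print(tri(T,(141.4,263.2),S,(290,165.1)),tri(T,(198.6,170.4),S,(356.7,175.6)),plane(T,(164.6,268.6),0),plane(T,(213,192),0))
u=np.array([-.726,.688]);p=np.array([.517,.130])
q1=tri(T,(141.4,263.2),S,(290,165.1))[0][:2]-p;q2=tri(T,(198.6,170.4),S,(356.7,175.6))[0][:2]-p
n=np.array([.688,.726])
for q in(q1,q2):print("along lever",q@u,"along y",q@n)
```

```text
(array([0.51528661, 0.25409024, 0.17220665]), [np.float64(0.0028079326623433156), np.float64(0.0028079326623436387)]) (array([0.70526457, 0.14374733, 0.17702017]), [np.float64(0.0013021750213386945), np.float64(0.0013021750213385937)]) [0.52012764 0.25580129 0.        ] [0.70384429 0.14738987 0.        ]
along lever 0.08661800638907123 along y 0.08891070152077941
along lever -0.12722191713546924 along y 0.1395065841924005
```

```bash
cat > plan.py <<'E'
import numpy as np
from scipy.spatial.transform import Rotation as Ro
def plan(p0,rpy,wps,rot_per_row,op=0):
    """wps: list of (xyz, nrows); returns rows rounded to .1"""
    R=Ro.from_euler('xyz',rpy,degrees=True);p=np.array(p0,float);rows=[];i=0
    for w,n in wps:
        for k in range(n):
            g=p+(np.array(w)-p)/(n-k)
            s=np.round(R.inv().apply(g-p)*100,1); t=rot_per_row[i] if i<len(rot_per_row) else 0
            rows.append([op,*s,0,0,t]); p=p+R.apply(s/100); R=R*Ro.from_rotvec([0,0,t],degrees=True); i+=1
    return rows,p,R.as_euler('xyz',degrees=True)
def out(rows):
    for a in range(0,len(rows),12): print([float(round(x,1)) for r in rows[a:a+12] for x in r])
E
python3 - <<'E'
from plan import *
rows,p,e=plan([.175,.6,.215],[180,0,73.74],[((.25,.42,.25),8),((.50,.147,.22),14),((.51,.137,.16),2)],[5]*23+[2.1])
out(rows);print(p,e)
E
```

```text
[0.0, -1.9, 1.5, -0.4, 0.0, 0.0, 5.0, 0.0, -1.8, 1.7, -0.4, 0.0, 0.0, 5.0, 0.0, -1.6, 1.8, -0.5, 0.0, 0.0, 5.0, 0.0, -1.4, 2.0, -0.4, 0.0, 0.0, 5.0, 0.0, -1.3, 2.1, -0.5, 0.0, 0.0, 5.0, 0.0, -1.1, 2.2, -0.4, 0.0, 0.0, 5.0, 0.0, -0.8, 2.3, -0.4, 0.0, 0.0, 5.0, 0.0, -0.7, 2.3, -0.5, 0.0, 0.0, 5.0, 0.0, 0.4, 2.6, 0.2, 0.0, 0.0, 5.0, 0.0, 0.6, 2.6, 0.2, 0.0, 0.0, 5.0, 0.0, 0.9, 2.5, 0.2, 0.0, 0.0, 5.0, 0.0, 1.1, 2.4, 0.2, 0.0, 0.0, 5.0]
[0.0, 1.3, 2.3, 0.2, 0.0, 0.0, 5.0, 0.0, 1.5, 2.2, 0.2, 0.0, 0.0, 5.0, 0.0, 1.6, 2.1, 0.2, 0.0, 0.0, 5.0, 0.0, 1.8, 1.9, 0.2, 0.0, 0.0, 5.0, 0.0, 2.0, 1.7, 0.2, 0.0, 0.0, 5.0, 0.0, 2.1, 1.6, 0.2, 0.0, 0.0, 5.0, 0.0, 2.3, 1.4, 0.3, 0.0, 0.0, 5.0, 0.0, 2.4, 1.2, 0.2, 0.0, 0.0, 5.0, 0.0, 2.4, 0.9, 0.3, 0.0, 0.0, 5.0, 0.0, 2.5, 0.8, 0.2, 0.0, 0.0, 5.0, 0.0, 0.7, 0.1, 3.0, 0.0, 0.0, 5.0, 0.0, 0.7, 0.0, 3.0, 0.0, 0.0, 2.1]
[0.50975729 0.13732299 0.16      ] [ 1.80000000e+02 -1.27222187e-14 -4.33600000e+01]
```

Request:
play_rows(motion=[0.0, -1.9, 1.5, -0.4, 0.0, 0.0, 5.0, 0.0, -1.8, 1.7, -0.4, 0.0, 0.0, 5.0, 0.0, -1.6, 1.8, -0.5, 0.0, 0.0, 5.0, 0.0, -1.4, 2.0, -0.4, 0.0, 0.0, 5.0, 0.0, -1.3, 2.1, -0.5, 0.0, 0.0, 5.0, 0.0, -1.1, 2.2, -0.4, 0.0, 0.0, 5.0, 0.0, -0.8, 2.3, -0.4, 0.0, 0.0, 5.0, 0.0, -0.7, 2.3, -0.5, 0.0, 0.0, 5.0, 0.0, 0.4, 2.6, 0.2, 0.0, 0.0, 5.0, 0.0, 0.6, 2.6, 0.2, 0.0, 0.0, 5.0, 0.0, 0.9, 2.5, 0.2, 0.0, 0.0, 5.0, 0.0, 1.1, 2.4, 0.2, 0.0, 0.0, 5.0])

```text
time: 1.15
tcp_pos: [0.3224, 0.3409, 0.2415]
orientation: [-180.0, -0.0, 13.5]
ft_force: [1.3, 0.1, -0.9]
opening: 0.0138
```

Run:
```python
from bench import optics,sense
import cv2
for n in ["top","side"]:
    cv2.imwrite(f"pics/{n}1.png",optics.snapshot(n)["frame"][:,:,::-1])
print(sense()["joint_positions"],sense()["tcp_pos"])
```

```text
[ 4.62809439e+01  4.50799195e+00  1.10193374e+02 -6.12128411e-02
  6.53427560e+01  3.28810341e+01] [0.32330408 0.33975867 0.24123524]
```

View pics/top1.png

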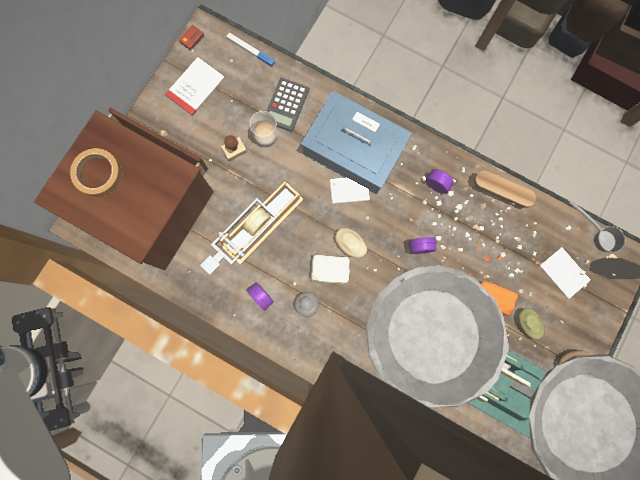

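View pics/side1.png

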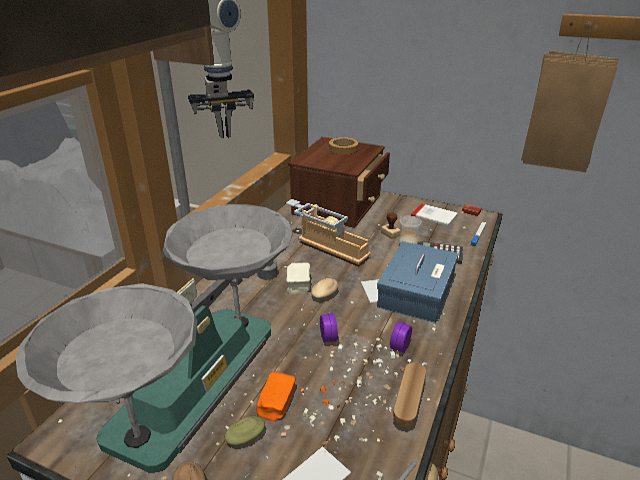

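The gripper is outside the rail, at top (50,370) and side (222,100). It is clear of everything, and the scene is unchanged. I'll continue to above the paddle.

Request:
play_rows(motion=[0.0, 1.3, 2.3, 0.2, 0.0, 0.0, 5.0, 0.0, 1.5, 2.2, 0.2, 0.0, 0.0, 5.0, 0.0, 1.6, 2.1, 0.2, 0.0, 0.0, 5.0, 0.0, 1.8, 1.9, 0.2, 0.0, 0.0, 5.0, 0.0, 2.0, 1.7, 0.2, 0.0, 0.0, 5.0, 0.0, 2.1, 1.6, 0.2, 0.0, 0.0, 5.0, 0.0, 2.3, 1.4, 0.3, 0.0, 0.0, 5.0, 0.0, 2.4, 1.2, 0.2, 0.0, 0.0, 5.0, 0.0, 2.4, 0.9, 0.3, 0.0, 0.0, 5.0, 0.0, 2.5, 0.8, 0.2, 0.0, 0.0, 5.0, 0.0, 0.7, 0.1, 3.0, 0.0, 0.0, 5.0, 0.0, 0.7, 0.0, 3.0, 0.0, 0.0, 2.1])

```text
time: 2.25
tcp_pos: [0.5118, 0.1373, 0.1601]
orientation: [-179.8, -0.1, -43.6]
ft_force: [-0.3, 0.2, -0.1]
opening: 0.0004
```

Request:
play_rows(motion=[0, 0, 0, 0, 0, 0, 0, 0, 0, 0, 0, 0, 0, 0, 0, 0, 0, 0, 0, 0, 0])

```text
time: 2.5
tcp_pos: [0.5099, 0.1381, 0.1606]
orientation: [-180.0, 0.0, -43.2]
ft_force: [-0.1, 0.5, -0.5]
opening: 0.0003
```

Run:
```python
from bench import optics,sense
import cv2
for n,(y,x) in dict(top=(165,150),side=(100,220)).items():
    f=optics.snapshot(n)["frame"][:,:,::-1]; cv2.imwrite(f"pics/{n}2.png",cv2.resize(f[y:y+170,x:x+200],None,fx=3.5,fy=3.5,interpolation=cv2.INTER_CUBIC))
s=sense();print(s["joint_positions"],s["tcp_pos"],s["ft_force"],s["time"])
```

```text
[1.49917024e+01 1.51179610e+01 1.08399193e+02 9.32095325e-03
 5.63471922e+01 5.82250127e+01] [0.51042068 0.13829082 0.16132309] [0.23737648 0.33379143 0.48093575] 2.6
```

View pics/top2.png

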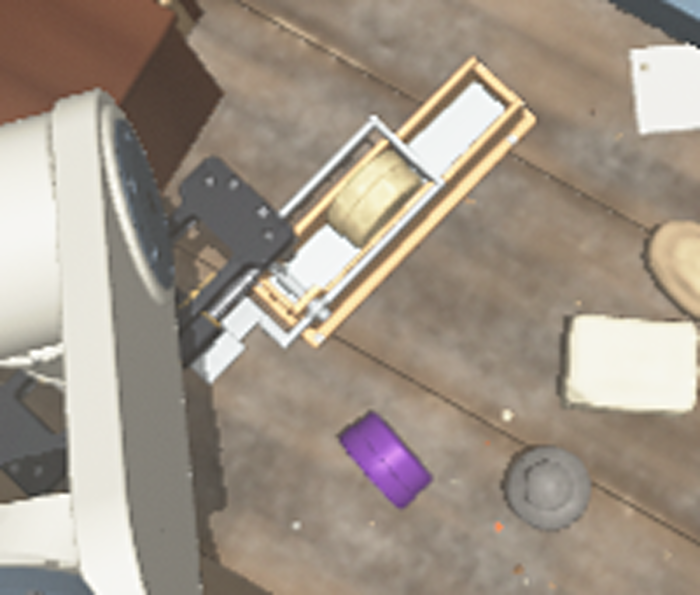

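View pics/side2.png

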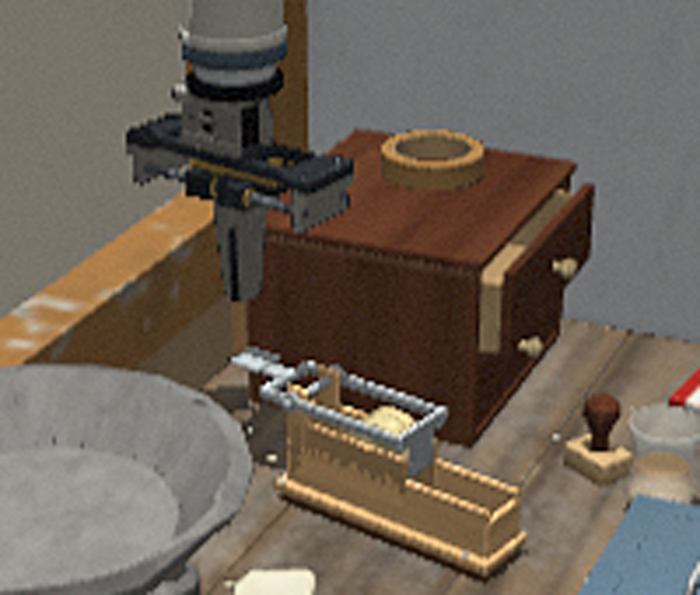

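Run:
```python
from h import *
d=pickle.load(open("d0.pkl","rb"));S=d["side"]
for X in ([.510,.138,.161],[.510,.138,.108],[.517,.130,.108]):
    p=proj(S,X); print(p,(p-[220,100])*3.5)
```

```text
[289.48250625 184.56743315] [243.18877189 295.98601601]
[290.05081559 201.02826393] [245.17785456 353.59892374]
[292.59182984 202.1388549 ] [254.07140444 357.48599214]
```

The fingertips, at side crop (242,298), project onto the outer part of the paddle (255,358). I'll go down with a 4 mm shift toward the hinge.

Request:
play_rows(motion=[0, 0.2, 0, 1.2, 0, 0, 0, 0, 0.2, 0, 1.2, 0, 0, 0, 0, 0, 0, 1.2, 0, 0, 0, 0, 0, 0, 1.0, 0, 0, 0, 0, 0, 0, 0.4, 0, 0, 0, 0, 0, 0, 0.4, 0, 0, 0, 0, 0, 0, 0.2, 0, 0, 0, 0, 0, 0, 0, 0, 0, 0])

```text
time: 3.27
tcp_pos: [0.5125, 0.1347, 0.1035]
orientation: [180.0, 0.0, -43.3]
ft_force: [0.0, -0.4, 0.3]
opening: 0.0005
```

Request:
play_rows(motion=[0, 0, 0, 0.3, 0, 0, 0, 0, 0, 0, 0.3, 0, 0, 0, 0, 0, 0, 0, 0, 0, 0])

```text
time: 3.52
tcp_pos: [0.513, 0.1347, 0.0975]
orientation: [-180.0, -0.0, -43.4]
ft_force: [-1.6, 1.6, 2.8]
opening: 0.001
```

```bash
cat > look.py <<'E'
import sys
from bench import optics,sense
import cv2
k=sys.argv[1]
f=optics.snapshot("side")["frame"][:,:,::-1]; cv2.imwrite(f"pics/side{k}.png",cv2.resize(f[170:280,260:390],None,fx=5,fy=5,interpolation=cv2.INTER_CUBIC))
s=sense();print(s["tcp_pos"],s["ft_force"],s["time"])
E
python3 look.py 3
```

```text
[0.51294198 0.13464471 0.09757891] [-0.64760386  1.34996053  1.36076327] 3.5667
```

View pics/side3.png

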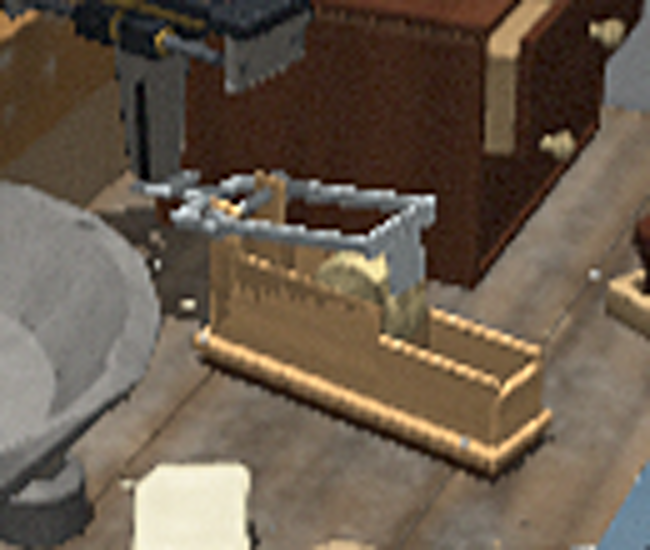

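The lever is partly down and the gate, at crop (405,250), is lifting. The tin is starting to come under it, at (405,310). I'll press on to near the stop.

Request:
play_rows(motion=[0, 0, 0, 0.6, 0, 0, 0, 0, 0, 0, 0.5, 0, 0, 0, 0, 0, 0, 0.2, 0, 0, 0, 0, 0, 0, 0, 0, 0, 0])

```text
time: 3.9
tcp_pos: [0.5133, 0.1345, 0.0843]
orientation: [-180.0, -0.0, -43.4]
ft_force: [0.8, -1.3, 4.9]
opening: 0.0003
```

```bash
python3 look.py 4
```

```text
[0.51332429 0.13453304 0.08452757] [ 0.71056366 -1.79181924  5.38079201] 3.95
```

View pics/side4.png

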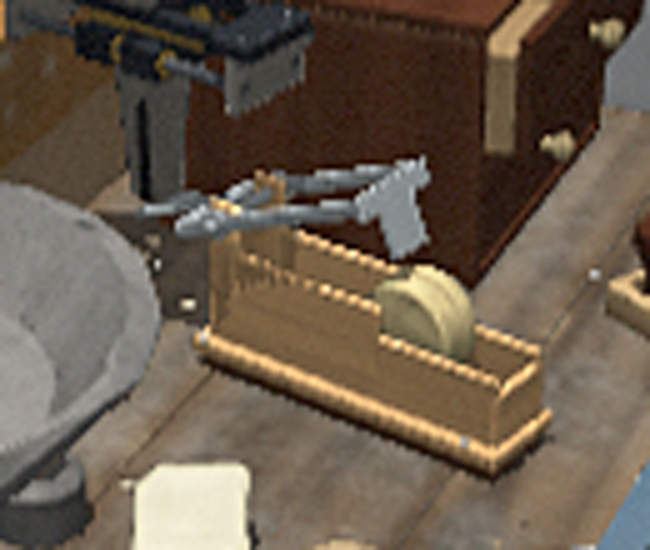

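The gate is well up, and the tin, at crop (430,310), is rolling out. I'll hold.

Request:
play_rows(motion=[0, 0, 0, 0, 0, 0, 0, 0, 0, 0, 0, 0, 0, 0, 0, 0, 0, 0, 0, 0, 0, 0, 0, 0, 0, 0, 0, 0, 0, 0, 0, 0, 0, 0, 0, 0, 0, 0, 0, 0, 0, 0, 0, 0, 0, 0, 0, 0, 0, 0, 0, 0, 0, 0, 0, 0, 0, 0, 0, 0, 0, 0, 0, 0, 0, 0, 0, 0, 0, 0, 0, 0, 0, 0, 0, 0, 0, 0, 0, 0, 0, 0, 0, 0])

```text
time: 4.95
tcp_pos: [0.5133, 0.1346, 0.0848]
orientation: [-180.0, -0.0, -43.4]
ft_force: [1.0, -1.6, 4.4]
opening: 0.0004
```

```bash
python3 look.py 5
```

```text
[0.51324964 0.1345657  0.08483507] [ 0.61813941 -0.7621318   4.77388418] 5.0
```

View pics/side5.png

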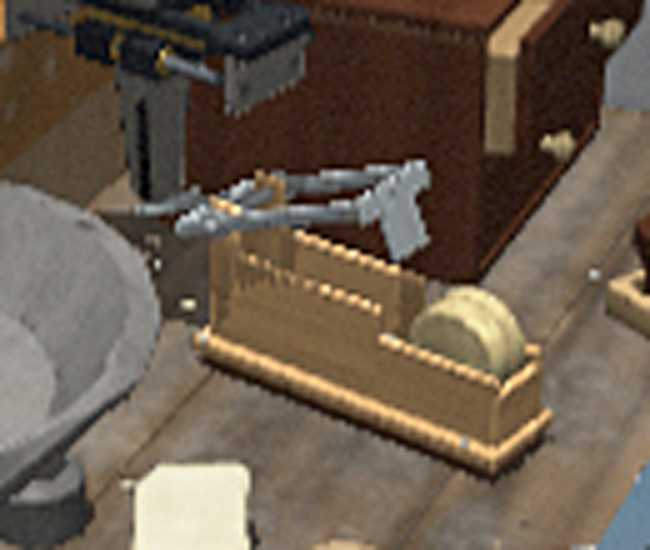

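The tin, at crop (470,325), is now at the end lip, clear of the gate. I'll hold briefly and compare, to be sure it has settled.

Request:
play_rows(motion=[0, 0, 0, 0, 0, 0, 0, 0, 0, 0, 0, 0, 0, 0, 0, 0, 0, 0, 0, 0, 0, 0, 0, 0, 0, 0, 0, 0, 0, 0, 0, 0, 0, 0, 0, 0, 0, 0, 0, 0, 0, 0])

```text
time: 5.5
tcp_pos: [0.5133, 0.1346, 0.0848]
orientation: [-180.0, -0.0, -43.4]
ft_force: [1.0, -1.8, 4.4]
opening: 0.0003
```

```bash
python3 look.py 6; python3 -c "
import cv2;a=cv2.imread('pics/side5.png').astype(int);b=cv2.imread('pics/side6.png').astype(int)
d=abs(a-b).max(2);print((d>40).sum(), (d[270:400,390:560]>25).sum())"
```

```text
[0.51329046 0.13458659 0.08485066] [ 1.37774917 -0.9763297   4.9750784 ] 5.55
0 0
```

The tin has settled. I'll release slowly, straight up.

Request:
play_rows(motion=[0, 0, 0, -0.2, 0, 0, 0, 0, 0, 0, -0.2, 0, 0, 0, 0, 0, 0, -0.2, 0, 0, 0, 0, 0, 0, -0.2, 0, 0, 0, 0, 0, 0, -0.2, 0, 0, 0, 0, 0, 0, -0.2, 0, 0, 0, 0, 0, 0, -0.2, 0, 0, 0, 0, 0, 0, -0.2, 0, 0, 0, 0, 0, 0, -0.2, 0, 0, 0, 0, 0, 0, -0.2, 0, 0, 0, 0, 0, 0, -0.3, 0, 0, 0, 0, 0, 0, -0.3, 0, 0, 0])

```text
time: 6.55
tcp_pos: [0.5129, 0.1341, 0.1108]
orientation: [180.0, -0.0, -43.3]
ft_force: [0.7, 0.3, -0.1]
opening: 0.0006
```

Request:
play_rows(motion=[0, 0, 0, -1, 0, 0, 0, 0, 0, 0, -1.5, 0, 0, 0, 0, 0, 0, -2, 0, 0, 0, 0, 0, 0, -2, 0, 0, 0, 0, 0, 0, -2, 0, 0, 0, 0, -1, 0, -2, 0, 0, 0, 0, -2, 0, -1, 0, 0, 0, 0, -2, 0, 0, 0, 0, 0, 0, -2, 0, 0, 0, 0, 0, 0, -1, 0, 0, 0, 0, 0, 0, 0, 0, 0, 0, 0, 0, 0, 0, 0, 0, 0, 0, 0])

```text
time: 7.55
tcp_pos: [0.4547, 0.1894, 0.2258]
orientation: [-180.0, -0.0, -43.3]
ft_force: [0.1, 0.4, 0.2]
opening: 0.0004
```

```bash
python3 look.py 7
python3 - <<'E'
from bench import optics
import cv2
cv2.imwrite("pics/top7.png",optics.snapshot("top")["frame"][:,:,::-1])
E
```

```text
[0.45501797 0.18913932 0.22573932] [-0.21166915  0.5957189  -0.67183219] 7.6
```

View pics/side7.png

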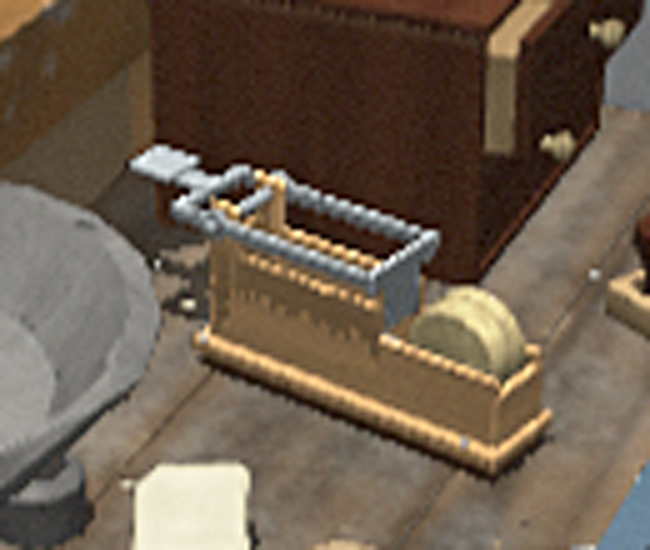

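View pics/top7.png

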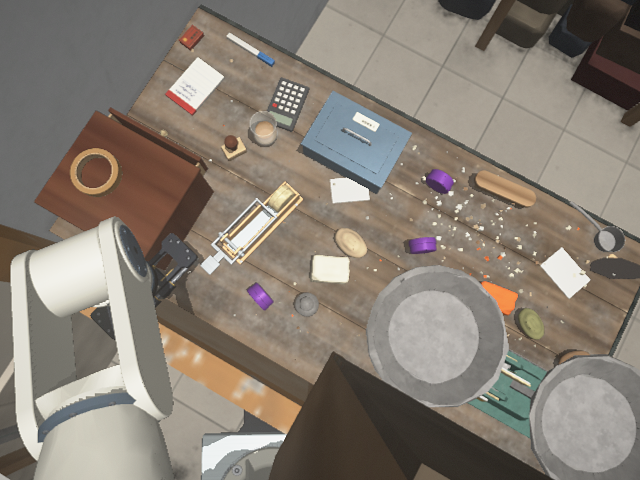

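The gate is shut again: the paddle is at crop (165,163), its rest position. The tin, at (470,325), is against the lip, and the arm is clear. One last numeric comparison, then I'll hand in.

Run:
```python
import cv2,numpy as np,pickle
from bench import workorder,optics,sense
d=pickle.load(open("d0.pkl","rb"))
a=d["top"]["frame"].astype(int);b=optics.snapshot("top")["frame"].astype(int);D=abs(a-b).max(2)>30
for n,(x,y) in dict(soap=(330,268),weight=(306,304),stamp=(233,147),purple=(260,296),paddle=(211,264),gate=(266,208)).items(): print(n,D[y-14:y+14,x-14:x+14].sum())
s=sense();print(s["ft_force"],abs(s["joint_vel"]).max(),s["time"])
workorder.sign_off()
```

```text
soap 2
weight 0
stamp 1
purple 0
paddle 78
gate 358
[ 0.12117607 -0.61845804 -0.51491059] 0.25115784788381257 7.7
the job is handed in; nothing more can be done
```

I pressed the dispenser's paddle down with the closed fingertips from above, to close to the stop (about 5 N). I held it there for about 1.6 s while the tin rolled out, then let the paddle up slowly, moved clear and handed the job in at 7.7 s.

- **Tin:** it lies against the tray's end lip. Two side pictures taken 0.55 s apart with the paddle held down showed no movement.
- **Gate and paddle:** in the last side picture the gate is shut behind the tin and the paddle is back at its rest position.
- **Bystanders:** the soap bar, iron weight, stamp and the nearest purple tin look unchanged from the start picture; the other two purple tins were not compared in numbers. The picture comparison also showed differences at the paddle and gate. I put those down to the arm and its shadow near the paddle, and to the tin having left its place behind the gate, but I did not check this further.
- **Arm:** it is clear of everything, with only sensor noise on the wrist force.
- **Disagreement:** on the way down I felt no force at 103.5 mm, though the pictures had put the paddle's top at about 108 mm. This did not affect the result.

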